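Shut two tilt-out bins at the florist's bench

TASK

Three bins of the tilt-out rack have been left open. With your fingertips, gently push the bin of green stem tape and the bin of brass clips fully shut from the front, without slamming them or reaching into them. Leave the bin of white pearl pins open just as it stands, as it is still in use, and leave everything else where it is.

Things in the scene. Friction and masses are not known exactly. Their poses are not given: they have to be found in the camera images.
- rack: white plastic tilt-out bin rack fixed on the bench, 600 mm wide, 92 mm deep, 113 mm high, with six clear bins side by side at 98 mm spacing, in any order. Origin: centre of its underside; its x axis points from its front (facing the robot) to its back, y along its width; the front plane is at x = -46 mm. Every bin's pivot runs along y at x = -38 mm, 10 mm above the bench
- bin_pins (a joint): tilt of the pin bin (its lip carries a purple card; bin 92 mm wide, 96 mm high, of clear plastic, white pearl-headed pins inside) about its bottom front edge: 0 = fully shut (front flush with the rack), up to 0.85 rad = tipped right out towards the robot. The pivot is stiff, so the bin stays wherever it is left; about 2 N on the lip moves it, so do not brush against it; starts open and is to stay so
- bin_pins_lip (a point): middle of the front edge of the pull lip along the top of the pin bin; the lip is 80 mm wide, 6 mm thick and stands 10 mm proud of the bin's front face. The lip swings round the bin's pivot on an arc of 91 mm radius; shut, this point is 99 mm above the bench and 10 mm in front of the rack's front plane
- bin_tape (a joint): tilt of the tape bin (its lip carries a bright green card; bin 92 mm wide, 96 mm high, of clear plastic, dark green rolls of stem tape inside) about its bottom front edge: 0 = fully shut (front flush with the rack), up to 0.85 rad = tipped right out towards the robot. The pivot is stiff, so the bin stays wherever it is left; about 2 N on the lip moves it; starts open at 0.5 to 0.8 rad
- bin_tape_lip (a point): middle of the front edge of the pull lip along the top of the tape bin; the lip is 80 mm wide, 6 mm thick and stands 10 mm proud of the bin's front face. The lip swings round the bin's pivot on an arc of 91 mm radius; shut, this point is 99 mm above the bench and 10 mm in front of the rack's front plane
- bin_clips (a joint): tilt of the clip bin (its lip carries a yellow card; bin 92 mm wide, 96 mm high, of clear plastic, a heap of brass clips inside) about its bottom front edge: 0 = fully shut (front flush with the rack), up to 0.85 rad = tipped right out towards the robot. The pivot is stiff, so the bin stays wherever it is left; about 2 N on the lip moves it; starts open at 0.5 to 0.8 rad
- bin_clips_lip (a point): middle of the front edge of the pull lip along the top of the clip bin; the lip is 80 mm wide, 6 mm thick and stands 10 mm proud of the bin's front face. The lip swings round the bin's pivot on an arc of 91 mm radius; shut, this point is 99 mm above the bench and 10 mm in front of the rack's front plane
- goods_tape: the rolls of stem tape lying in the tape bin, filling it to about 36 mm below the rim; origin at the bin's pivot
- goods_clips: the brass clips lying in the clip bin, filling it to about 36 mm below the rim; origin at the bin's pivot
- bin_ribbon (a joint): tilt of the ribbon bin (white card on the lip, spools inside) about its bottom front edge: 0 = fully shut (front flush with the rack), up to 0.85 rad = tipped right out towards the robot. The pivot is stiff, so the bin stays wherever it is left; about 2 N on the lip moves it; already shut
- bin_tubes (a joint): tilt of the water-tube bin (white card on the lip) about its bottom front edge: 0 = fully shut (front flush with the rack), up to 0.85 rad = tipped right out towards the robot. The pivot is stiff, so the bin stays wherever it is left; about 2 N on the lip moves it; already shut
- bin_tags (a joint): tilt of the wooden-tag bin (white card on the lip) about its bottom front edge: 0 = fully shut (front flush with the rack), up to 0.85 rad = tipped right out towards the robot. The pivot is stiff, so the bin stays wherever it is left; about 2 N on the lip moves it; already shut
- spool_purple: loose spool of purple ribbon lying flat on the back half of the rack's roof, 44 mm across, 25 mm high; origin at the centre of its underside
- spool_gold: loose spool of gold ribbon lying flat on the back half of the rack's roof, 44 mm across, 25 mm high; origin at the centre of its underside
- stapler: black stapler, 135 x 36 x 56 mm, on the bench before the left end of the rack; origin under its centre, long axis x
- scissors: scissors with teal handles lying flat, 170 mm long, 10 mm high, on the bench before the right half of the rack; origin on the bench under the rivet, blades along +x
- foam: dark green block of floral foam, 110 x 75 x 80 mm high, on the bench before the right end of the rack; origin under its centre
- vase: green glass bud vase, 64 mm across, 150 mm high, on the bench beyond the rack's right end; origin under its centre
- dispenser: black tape dispenser, 150 x 60 x 82 mm, on the bench beyond the rack's left end; origin under its centre

How it is judged:
By the outcome, as a careful person would: the job done as asked, in the order asked, and still so for the second after the job is handed in, with the robot touching nothing.
It also fails if it takes over 51 s, if anything falls off the work surface, if the arm or the gripper's body presses on something with over 40 N, if the wrist force passes 120 N, or if a joint passes its speed limit or range.

ROBOT

A 6-joint arm with a two-finger parallel gripper is mounted at the origin on the work surface. World frame = base frame: x ahead of the robot, y to its left, z up, the work surface at z = 0. Lengths are in m, angles in rad, forces in N, time in s.
With the tool pointing down it reaches from about 0.3 to 0.775 m from the base axis. Payload 14.6 kg.
Tool frame: the origin (TCP) lies midway between the tips of the shut fingers; the grasp point (between the pads) lies 19 mm behind it (ctrl.grip_depth is the z of the grasp point in the tool frame, in m); z points along the fingers, y is the line along which they close (so a half turn about z gives the same grasp; the last joint's range is limited). The gripper opens to 94 mm and grips with 3 to 60 N. Pads are 16 mm wide; open, the fingers measure 119 mm over their backs; the gripper's body (75 mm by 177 mm) begins 78 mm behind the grasp point.
Start: joints at [-1.284, 0.3, 1.521, -0, 1.321, -0.067], TCP at [0.191, -0.516, 0.205] pointing down, gripper open.
Joint ranges: [-3.03, 3.03], [-0.79, 2.21], [0.23, 2.52], [-1.04, 4.18], [0, 3.07], [-2.55, 2.55]. Speed limits (rad/s): [2.22, 2.22, 2.57, 3.14, 3.14, 3.14].

INTERFACE

Orientations are given as [roll, pitch, yaw] about the fixed x, y, z axes, in that order (R = Rz(yaw) Ry(pitch) Rx(roll)).
In Python, from station import ctrl gives the robot as it stands. The module is installed in compiled form; this text tells all that it offers.
- The arm moves only by the tool carry_out, never from a script. Its argument "commands" is a list of rows, each a list of 3 entries, a list of its own where there are three numbers: the closure, from 0 (fully open) to 1 (shut), then the shift along the tool's x, y, z in mm, then the turn, a rotation vector about the tool's x, y, z in rad. In form: [[gripper, [tx, ty, tz], [wx, wy, wz]], ...]. A call has 1 to 10 rows; each row shifts and turns the commanded pose from where the row before left it, along the tool's axes as they then stand; what a row does not reach is not made up. A row lasts 1/8 s, in which the tool goes at most 62.5 mm and 10.7 degrees, less where a joint would pass 70% of its speed; a pose out of reach is approached as far as the arm can. A call with a gripper value outside its range is refused whole. The fingers move at their own pace and stop on an object; "squeeze" is the grip in N (left out, the last holds). Time passes only in rows, so rows that do not move let the fingers close. It gives the time, the measured TCP pose, the force, the opening and the grip force at its end, in the units of the state.
- ctrl.get_obs(): the state, without advancing time (a new reading comes with each control period).
- ctrl.camera(name): name is "side" or "top"; returns a dict with "img" (420x560x3 uint8, blue, green, red), "camera_matrix" (3x3 intrinsics, pixels), "rvec" (rotation vector, rad) and "tvec" (3), from world to camera coordinates, as OpenCV has them. Camera axes: x right, y down, z forward; pixel columns grow to the right and rows downward; lengths in m; the calibration is good to about 2 mm. A picture is of the moment at which its call begins. There is no depth.
- ctrl.hand_in(): hands the job in; it is judged then, once.
Trained networks look in the newest picture that a camera, given by its name, has taken for a name from the list of things; names that differ only in an ending like _2 or _b are one class to them, and where a whole thing is asked for, a point or a joint stands for the part that bears it (a point fixed in the world has none). Each returns a list of dicts, best first, with "score" (0 to 1); they miss things now and then, are a little off and sometimes report something else, mostly with a low value. They report only what shows in the picture. A call takes as long as a camera call.
- ctrl.outline_of(thing, camera): "region" (420x560 bool, what is visible of it).
- ctrl.place_of(thing, camera): "at" ([x, y, z] in m, in world coordinates, good to about 4 mm: a listed point, or the origin of a listed thing).
The state is a dict: "time_s": time; "qpos": joint angles; "joint_vel": joint speeds; "tau": joint torques, N m; "ee_pos": TCP position; "eef_rot": TCP orientation; "force": force on the tool from outside, world axes, zero at the start; "moment": the same for the moment, N m; "grip_width": finger opening in m; "grip_force": force on a finger pad.
Only numpy, scipy, OpenCV 4.12 (cv2) and the standard library are available. Lean on these libraries where they do the work, as an engineer would, in place of code of your own. Each camera call takes 0.05 s, during which the arm holds its last target. There are 200 camera calls.

## Working session

There is one attempt and no reset: what is moved stays moved. The work goes in short steps, Python scripts to look and compute and a tool call to move; the robot and the scene stay as the last step left them, time stands still between calls to the robot, and variables do not carry over. Pictures are saved under pics/ and viewed, at most 10 in all, crops included, and the job is handed in when it is done.

Besides the shell and the picture viewer there is one more tool, called after "Emit:" as a command line: name --argument value ..., lists and objects as JSON in quotes. carry_out: Moves the arm, as the interface text tells. Its arguments: {"type":"object","properties":{"commands":{"type":"array","items":{"type":"array"}},"squeeze":{"type":"number"}},"required":["commands"]}

```bash
mkdir -p pics; python3 - <<'E'
from station import ctrl
import cv2,numpy as np
for c in("side","top"):
    d=ctrl.camera(c);cv2.imwrite(f"pics/{c}0.png",d["img"])
    for n in["rack","bin_pins_lip","bin_tape_lip","bin_clips_lip","spool_purple","spool_gold","stapler","scissors","foam","vase","dispenser"]:
        print(c,n,[(np.round(r["at"],3).tolist(),round(r["score"],2)) for r in ctrl.place_of(n,c)[:2]])
print({k:np.round(v,3) for k,v in ctrl.get_obs().items()})
E
```

```text
side rack [([0.655, 0.024, 0.002], 0.65)]
side bin_pins_lip [([0.557, 0.184, 0.061], 0.83)]
side bin_tape_lip [([0.566, 0.279, 0.064], 0.8)]
side bin_clips_lip [([0.654, 0.03, 0.004], 0.36)]
side spool_purple [([0.67, -0.059, 0.113], 0.57)]
side spool_gold [([0.684, 0.101, 0.11], 0.72)]
side stapler [([0.422, 0.356, 0.002], 0.57)]
side scissors [([0.374, -0.238, -0.004], 0.95)]
side foam [([0.431, -0.418, 0.001], 0.8)]
side vase [([0.6, -0.466, 0.001], 0.9)]
side dispenser [([0.56, 0.534, 0.004], 0.79)]
top rack [([0.655, 0.024, 0.003], 0.87)]
top bin_pins_lip [([0.561, 0.191, 0.059], 0.58)]
top bin_tape_lip [([0.573, 0.281, 0.057], 0.95), ([0.622, 0.077, 0.012], 0.24)]
top bin_clips_lip [([0.56, 0.084, 0.072], 0.6)]
top spool_purple [([0.669, -0.06, 0.11], 0.7)]
top spool_gold [([0.686, 0.103, 0.109], 0.75), ([0.557, 0.185, 0.06], 0.41)]
top stapler [([0.424, 0.356, -0.0], 0.58)]
top scissors [([0.37, -0.24, 0.003], 0.84)]
top foam [([0.433, -0.416, 0.002], 0.93)]
top vase [([0.599, -0.47, 0.0], 0.71)]
top dispenser [([0.556, 0.53, -0.0], 0.86), ([0.622, 0.077, 0.012], 0.58)]
{'time_s': np.float64(1.2), 'qpos': array([-1.284,  0.3  ,  1.521, -0.   ,  1.321, -0.067]), 'joint_vel': array([ 0.   ,  0.002, -0.   , -0.   ,  0.   ,  0.002]), 'tau': array([-1.0000e-03, -5.3166e+01, -3.5291e+01,  7.1000e-02,  2.1000e-02,
        0.0000e+00]), 'ee_pos': array([ 0.191, -0.516,  0.205]), 'eef_rot': array([-3.142,  0.   ,  0.354]), 'force': array([ 0.345,  0.521, -0.136]), 'moment': array([-0.014,  0.033, -0.001]), 'grip_force': np.float64(0.0), 'grip_width': np.float64(0.094)}
```

```bash
ls pics
```

```text
side0.png
top0.png
```

View pics/side0.png

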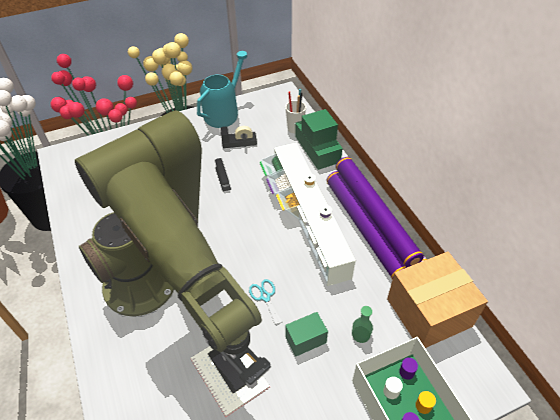

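View pics/top0.png

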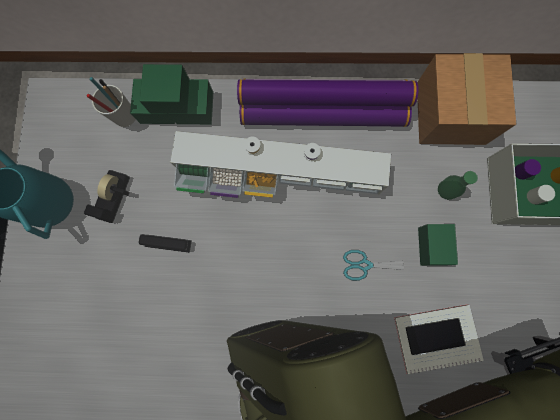

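The side view shows the rack with three open bins on its left half. From the top view, left to right, they are green at (192,185), purple at (228,187) and yellow at (261,187). The rack is slightly yawed, so I'll measure that next.

```bash
cat > h.py <<'E'
from station import ctrl
import cv2,numpy as np
def bp(d,uv,z):
    R=cv2.Rodrigues(np.array(d["rvec"],float))[0];t=np.array(d["tvec"],float).ravel()
    n=cv2.undistortPoints(np.array(uv,float).reshape(-1,1,2),np.array(d["camera_matrix"]),None).reshape(-1,2)
    r=np.c_[n,np.ones(len(n))]@R;c=-R.T@t
    return c+r*((z-c[2])/r[:,2])[:,None]
E
python3 - <<'E'
from h import *
d=ctrl.camera("top")
m=ctrl.outline_of("rack","top")[0]["region"]
cols=np.where(m.any(0))[0];cols=cols[4:-4]
P=bp(d,[(c,np.argmax(m[:,c])-.5) for c in cols],.113)
f=cv2.fitLine(P[:,:2].astype(np.float32),cv2.DIST_HUBER,0,.001,.001).ravel();print(f, "yaw",np.arctan(-f[0]/f[1]))
print(bp(d,[(172,132),(391,155),(389,186),(172,164)],.113).round(3))
yaw=np.arctan(-f[0]/f[1]);ux=np.array([np.cos(yaw),np.sin(yaw)]);uy=np.array([-np.sin(yaw),np.cos(yaw)])
print("rack x from back edge",f[2:]@ux-.046, "vs place",np.array([.655,.024])@ux)
for n in["bin_tape_lip","bin_pins_lip","bin_clips_lip"]:
    for c in ("top","side"):
        ctrl.camera(c)
        for r in ctrl.place_of(n,c)[:1]:
            q=np.array(r["at"]);e=q[:2]-[.655,.024];print(n,c,q.round(3),"local",(e@ux).round(3),(e@uy).round(3),"tilt x",np.arcsin(np.clip(-(e@ux+.038)/.091,-1,1))-.2,"tilt z",np.arccos((q[2]-.01)/.091)-.2,round(r["score"],2))
cv2.imwrite("pics/crop.png",cv2.resize(d["img"][120:210,155:405],None,fx=3.2,fy=3.2,interpolation=cv2.INTER_CUBIC))
E
```

```text
[0.09519821 0.99545836 0.7039355  0.04492702] yaw -0.0953426
[[ 0.726  0.328  0.113]
 [ 0.667 -0.278  0.113]
 [ 0.581 -0.27   0.113]
 [ 0.634  0.322  0.113]]
rack x from back edge 0.6504615 vs place 0.6497404716014862
bin_tape_lip top [0.568 0.282 0.058] local -0.111 0.249 tilt x 0.7367535680649535 tilt z 0.8177583939160191 0.82
bin_tape_lip side [0.569 0.277 0.061] local -0.109 0.244 tilt x 0.7036005355598547 tilt z 0.7705628377393594 0.79
bin_pins_lip top [0.56  0.188 0.058] local -0.11 0.154 tilt x 0.711604508024074 tilt z 0.8086930508640608 0.97
bin_pins_lip side [0.556 0.185 0.061] local -0.114 0.151 tilt x 0.7836288380778886 tilt z 0.779855127509441 0.6
bin_clips_lip top [0.559 0.085 0.073] local -0.101 0.051 tilt x 0.5654959613792447 tilt z 0.6000047572412475 0.69
bin_clips_lip side [0.556 0.085 0.076] local -0.104 0.051 tilt x 0.617003601868015 tilt z 0.5673106538864103 0.87
```

View pics/crop.png

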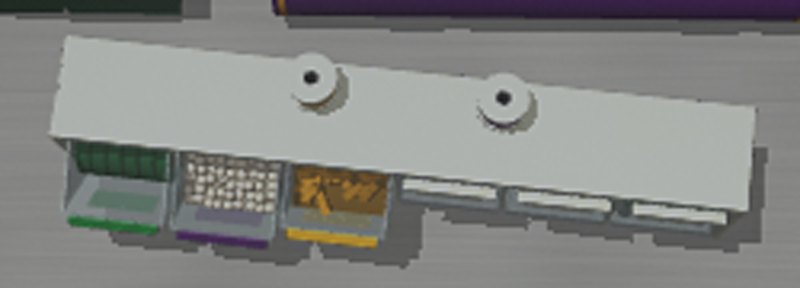

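The crop shows the green lip at (115,226), the purple lip at (222,240) and the yellow lip at (332,238). The three white bins are shut. The numbers agree: yaw is about -0.095, tape tilt about 0.76 and clips tilt about 0.59. I'll align the tool with the rack, close the fingers and travel at height.

Emit:
carry_out --commands '[[1,[0,0,0],[0,0,0.15]],[1,[0,0,0],[0,0,0.15]],[1,[0,0,0],[0,0,0.15]],[1,[14,-46,0],[0,0,0]],[1,[14,-46,0],[0,0,0]],[1,[14,-46,0],[0,0,0]],[1,[14,-46,0],[0,0,0]],[1,[14,-46,0],[0,0,0]],[1,[14,-46,0],[0,0,0]],[1,[14,-46,0],[0,0,0]]]'

```text
time_s: 3.15
ee_pos: [0.3194, -0.2034, 0.2057]
eef_rot: [3.141, -0.001, -0.096]
force: [0.3, -1.0, -0.1]
grip_width: 0.001
grip_force: 0.0
```

Emit:
carry_out --commands '[[1,[14,-46,0],[0,0,0]],[1,[14,-46,0],[0,0,0]],[1,[14,-46,0],[0,0,0]],[1,[14,-46,0],[0,0,0]],[1,[14,-46,0],[0,0,0]],[1,[14,-46,0],[0,0,0]],[1,[14,-46,0],[0,0,0]],[1,[14,-46,0],[0,0,0]],[1,[14,-46,0],[0,0,0]],[1,[0,0,0],[0,0,0]]]'

```text
time_s: 4.4
ee_pos: [0.4845, 0.1973, 0.2049]
eef_rot: [3.141, 0.001, -0.093]
force: [-0.5, -0.7, 0.1]
grip_width: 0.0003
grip_force: 0.0
```

Emit:
carry_out --commands '[[1,[15,-45,0],[0,0,0]],[1,[15,-45,0],[0,0,0]],[1,[0,0,40],[0,0,0]],[1,[0,0,40],[0,0,0]],[1,[0,0,40],[0,0,0]],[1,[0,0,36],[0,0,0]],[1,[0,0,0],[0,0,0]],[1,[0,0,0],[0,0,0]]]'

```text
time_s: 5.4
ee_pos: [0.5234, 0.2818, 0.0512]
eef_rot: [-3.141, -0.002, -0.097]
force: [-0.4, -0.1, 1.4]
grip_width: 0.0006
grip_force: 0.0
```

```bash
python3 - <<'E'
from h import *
for c in("side","top"):
    d=ctrl.camera(c);i=d["img"]
    print([(n,np.round(r["at"],3).tolist(),round(r["score"],2)) for n in["bin_tape_lip","bin_pins_lip","bin_clips_lip"] for r in ctrl.place_of(n,c)[:1]])
    y,x=(140,230) if c=="side" else (110,150)
    cv2.imwrite(f"pics/{c}1.png",cv2.resize(i[y:y+110,x:x+150],None,fx=5,fy=5,interpolation=cv2.INTER_CUBIC))
E
```

```text
[('bin_tape_lip', [0.571, 0.281, 0.062], 0.62), ('bin_pins_lip', [0.559, 0.185, 0.062], 0.8), ('bin_clips_lip', [0.558, 0.086, 0.073], 0.56)]
[('bin_tape_lip', [0.57, 0.285, 0.058], 0.59), ('bin_pins_lip', [0.558, 0.184, 0.059], 0.81), ('bin_clips_lip', [0.56, 0.084, 0.072], 0.77)]
```

View pics/top1.png

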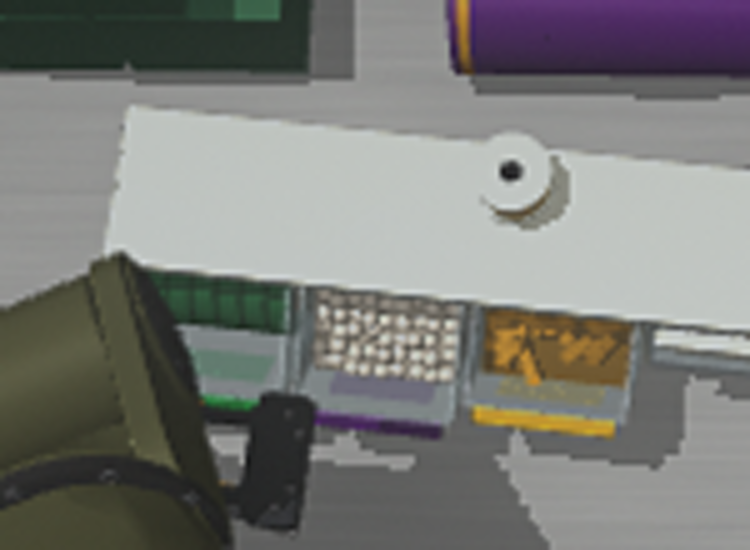

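The top crop shows the closed fingers and gripper in front of the green lip at (230,405), with the body well above the purple lip. Now I'll approach and follow the lip arc slowly.

Emit:
carry_out --commands '[[1,[14,0,2],[0,0,0]],[1,[12,0,2],[0,0,0]],[1,[4,0,0],[0,0,0]],[1,[4,0,0],[0,0,0]],[1,[3,0,0],[0,0,0]],[1,[3,0,-2],[0,0,0]],[1,[3,0,-3],[0,0,0]],[1,[3,0,-3],[0,0,0]]]'

```text
time_s: 6.8
ee_pos: [0.5679, 0.2778, 0.0539]
eef_rot: [-3.142, 0.001, -0.096]
force: [-5.9, 0.4, 4.8]
grip_width: 0.0002
grip_force: 3.0
```

```bash
python3 - <<'E'
from h import *
o=ctrl.get_obs();print(o["force"],o["ee_pos"])
for c in("side","top"):
    ctrl.camera(c)
    print([(n,np.round(r["at"],3).tolist(),round(r["score"],2)) for n in["bin_tape_lip","bin_pins_lip"] for r in ctrl.place_of(n,c)[:1]])
E
```

```text
[-5.92416848  0.44495339  4.75903025] [0.56790993 0.27782862 0.05387371]
[('bin_tape_lip', [0.58, 0.281, 0.076], 0.53), ('bin_pins_lip', [0.561, 0.184, 0.06], 0.82)]
[('bin_tape_lip', [0.559, 0.186, 0.057], 0.72), ('bin_pins_lip', [0.56, 0.187, 0.062], 0.56)]
```

Emit:
carry_out --commands '[[1,[3.5,0,-3],[0,0,0]],[1,[3.5,0,-3],[0,0,0]],[1,[3.5,0,-3],[0,0,0]],[1,[3.5,0,-2.5],[0,0,0]],[1,[4,0,-2.5],[0,0,0]],[1,[4,0,-2],[0,0,0]],[1,[4,0,-2],[0,0,0]],[1,[4,0,-2],[0,0,0]],[1,[4,0,-1.5],[0,0,0]],[1,[3,0,-1],[0,0,0]]]'

```text
time_s: 8.35
ee_pos: [0.6056, 0.2739, 0.076]
eef_rot: [-3.142, -0.0, -0.096]
force: [-1.7, -0.5, -0.6]
grip_width: 0.0006
grip_force: 0.4
```

Emit:
carry_out --commands '[[1,[2,0,0],[0,0,0]],[1,[1.5,0,0],[0,0,0]],[1,[1.5,0,0],[0,0,0]],[1,[1,0,0],[0,0,0]],[1,[1,0,0],[0,0,0]],[1,[1,0,0],[0,0,0]]]'

```text
time_s: 9.1
ee_pos: [0.6134, 0.2731, 0.076]
eef_rot: [-3.142, -0.0, -0.096]
force: [-0.8, -0.2, 0.6]
grip_width: 0.0003
grip_force: 0.5
```

Emit:
carry_out --commands '[[1,[1,0,0],[0,0,0]],[1,[1,0,0],[0,0,0]]]'

```text
time_s: 9.35
ee_pos: [0.6144, 0.273, 0.076]
eef_rot: [3.141, 0.002, -0.096]
force: [-13.6, -0.2, 6.8]
grip_width: 0.0006
grip_force: 6.8
```

Emit:
carry_out --commands '[[1,[0.5,0,0],[0,0,0]],[1,[0,0,0],[0,0,0]]]'

```text
time_s: 9.6
ee_pos: [0.6144, 0.273, 0.076]
eef_rot: [3.141, 0.004, -0.096]
force: [-13.7, -0.3, 7.7]
grip_width: 0.0007
grip_force: 6.8
```

Emit:
carry_out --commands '[[1,[-3,0,0],[0,0,0]],[1,[-20,0,0],[0,0,0]],[1,[-35,0,0],[0,0,0]],[1,[-35,0,0],[0,0,0]],[1,[0,0,-40],[0,0,0]],[1,[0,0,-40],[0,0,0]],[1,[0,0,-40],[0,0,0]],[1,[0,45,0],[0,0,0]],[1,[0,50,0],[0,0,0]],[1,[0,50,0],[0,0,0]]]'

```text
time_s: 10.85
ee_pos: [0.5091, 0.136, 0.1961]
eef_rot: [-3.142, -0.001, -0.096]
force: [-0.1, -0.6, 0.1]
grip_width: 0.0002
grip_force: 0.0
```

Emit:
carry_out --commands '[[1,[0,50,0],[0,0,0]],[1,[0,0,40],[0,0,0]],[1,[0,0,40],[0,0,0]],[1,[0,0,40],[0,0,0]],[1,[0,0,15],[0,0,0]],[1,[0,0,0],[0,0,0]],[1,[0,0,0],[0,0,0]]]'

```text
time_s: 11.72
ee_pos: [0.5054, 0.0878, 0.0624]
eef_rot: [-3.141, -0.002, -0.096]
force: [0.9, 0.2, -0.0]
grip_width: 0.0004
grip_force: 0.0
```

```bash
python3 - <<'E'
from h import *
for c in("side","top"):
    d=ctrl.camera(c);i=d["img"]
    print([(n,np.round(r["at"],3).tolist(),round(r["score"],2)) for n in["bin_tape_lip","bin_pins_lip","bin_clips_lip"] for r in ctrl.place_of(n,c)[:1]])
    y,x=(140,230) if c=="side" else (110,150)
    cv2.imwrite(f"pics/{c}2.png",cv2.resize(i[y:y+110,x:x+150],None,fx=5,fy=5,interpolation=cv2.INTER_CUBIC))
E
```

```text
[('bin_tape_lip', [0.625, 0.274, 0.098], 0.57), ('bin_pins_lip', [0.555, 0.183, 0.064], 0.79), ('bin_clips_lip', [0.554, 0.088, 0.073], 0.9)]
[('bin_tape_lip', [0.626, 0.278, 0.097], 0.69), ('bin_pins_lip', [0.557, 0.185, 0.061], 0.92)]
```

View pics/top2.png

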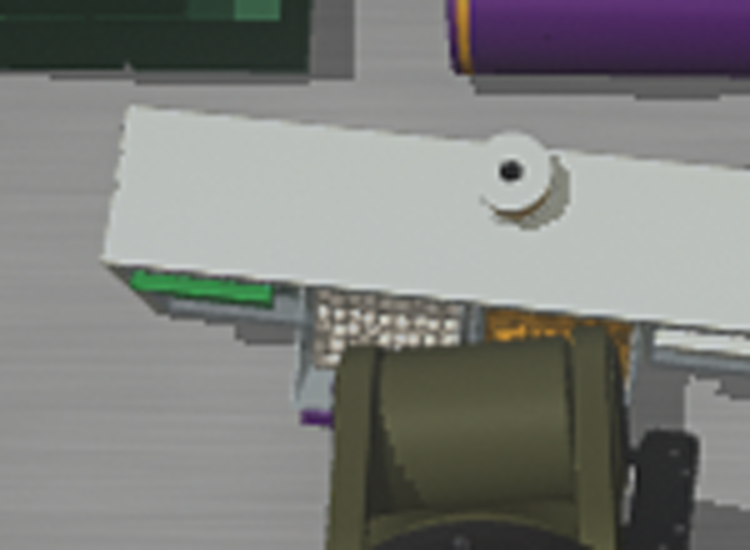

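The tape bin is shut: its lip reads z≈0.098 and its card is flush at (200,290). The purple lip hasn't moved. The fingers are in front of the clip bin, so I'll push it next.

Emit:
carry_out --commands '[[1,[15,0,2],[0,0,0]],[1,[12,0,2],[0,0,0]],[1,[6,0,0],[0,0,0]],[1,[4,0,0],[0,0,0]],[1,[3,0,0],[0,0,0]],[1,[3,0,0],[0,0,0]],[1,[3,0,-2],[0,0,0]],[1,[3.5,0,-2.5],[0,0,0]]]'

```text
time_s: 13.12
ee_pos: [0.5535, 0.083, 0.0616]
eef_rot: [3.142, 0.001, -0.096]
force: [-3.3, -0.7, 3.3]
grip_width: 0.0003
grip_force: 2.0
```

Emit:
carry_out --commands '[[1,[3.5,0,-2.5],[0,0,0]],[1,[3.5,0,-2.5],[0,0,0]],[1,[3.5,0,-2.5],[0,0,0]],[1,[3.5,0,-2],[0,0,0]],[1,[4,0,-2],[0,0,0]],[1,[4,0,-2],[0,0,0]],[1,[3.5,0,-1.5],[0,0,0]]]'

```text
time_s: 14.0
ee_pos: [0.5794, 0.0805, 0.0765]
eef_rot: [-3.142, -0.0, -0.096]
force: [-1.9, 0.4, 0.3]
grip_width: 0.0004
grip_force: 0.5
```

Emit:
carry_out --commands '[[1,[3,0,-1],[0,0,0]],[1,[3,0,0],[0,0,0]],[1,[2.5,0,0],[0,0,0]],[1,[2,0,0],[0,0,0]],[1,[1.5,0,0],[0,0,0]],[1,[1.5,0,0],[0,0,0]],[1,[1,0,0],[0,0,0]]]'

```text
time_s: 14.88
ee_pos: [0.5936, 0.0791, 0.0774]
eef_rot: [3.142, -0.0, -0.096]
force: [-1.1, 0.4, 0.9]
grip_width: 0.0001
grip_force: 0.5
```

Emit:
carry_out --commands '[[1,[1,0,0],[0,0,0]],[1,[1,0,0],[0,0,0]]]'

```text
time_s: 15.12
ee_pos: [0.5955, 0.0789, 0.0774]
eef_rot: [3.142, 0.0, -0.096]
force: [-4.6, 1.0, 2.1]
grip_width: 0.0005
grip_force: 2.5
```

Emit:
carry_out --commands '[[1,[0.8,0,0],[0,0,0]],[1,[0,0,0],[0,0,0]]]'

```text
time_s: 15.38
ee_pos: [0.5956, 0.0789, 0.0774]
eef_rot: [3.141, 0.002, -0.096]
force: [-7.6, -0.3, 4.6]
grip_width: 0.0004
grip_force: 4.1
```

Emit:
carry_out --commands '[[1,[0.8,0,0],[0,0,0]],[1,[0,0,0],[0,0,0]]]'

```text
time_s: 15.62
ee_pos: [0.5957, 0.0789, 0.0775]
eef_rot: [3.141, 0.004, -0.096]
force: [-14.0, 1.0, 8.9]
grip_width: 0.0004
grip_force: 7.2
```

Emit:
carry_out --commands '[[1,[-3,0,0],[0,0,0]],[1,[-20,0,0],[0,0,0]],[1,[-40,0,0],[0,0,0]],[1,[-40,0,0],[0,0,0]],[1,[0,0,-50],[0,0,0]],[1,[0,0,-50],[0,0,0]],[1,[0,45,-40],[0,0,0]],[1,[0,50,0],[0,0,0]],[1,[0,50,0],[0,0,0]],[1,[0,50,0],[0,0,0]]]'

```text
time_s: 16.88
ee_pos: [0.4757, -0.1071, 0.2177]
eef_rot: [3.141, -0.001, -0.096]
force: [1.6, 0.6, 0.2]
grip_width: 0.0004
grip_force: 0.0
```

Emit:
carry_out --commands '[[1,[0,50,0],[0,0,0]],[1,[0,50,0],[0,0,0]],[1,[0,50,0],[0,0,0]],[1,[0,0,0],[0,0,0]],[1,[0,0,0],[0,0,0]]]'

```text
time_s: 17.5
ee_pos: [0.4615, -0.2544, 0.2174]
eef_rot: [-3.141, -0.0, -0.096]
force: [-0.2, 0.4, 0.2]
grip_width: 0.0004
grip_force: 0.0
```

```bash
python3 - <<'E'
from h import *
for c in("side","top"):
    d=ctrl.camera(c);i=d["img"]
    print([(n,np.round(r["at"],3).tolist(),round(r["score"],2)) for n in["bin_tape_lip","bin_pins_lip","bin_clips_lip","spool_gold","spool_purple"] for r in ctrl.place_of(n,c)[:1]])
    cv2.imwrite(f"pics/{c}3.png",i if c=="side" else cv2.resize(i[120:210,155:405],None,fx=3.2,fy=3.2,interpolation=cv2.INTER_CUBIC))
E
```

```text
[('bin_tape_lip', [0.625, 0.274, 0.1], 0.41), ('bin_pins_lip', [0.684, 0.101, 0.11], 0.64), ('spool_gold', [0.684, 0.103, 0.113], 0.48), ('spool_purple', [0.669, -0.06, 0.113], 0.53)]
[('bin_tape_lip', [0.627, 0.277, 0.094], 0.74), ('bin_pins_lip', [0.56, 0.184, 0.059], 0.79), ('bin_clips_lip', [0.607, 0.081, 0.102], 0.78), ('spool_gold', [0.686, 0.102, 0.111], 0.73), ('spool_purple', [0.606, 0.078, 0.1], 0.25)]
```

View pics/top3.png

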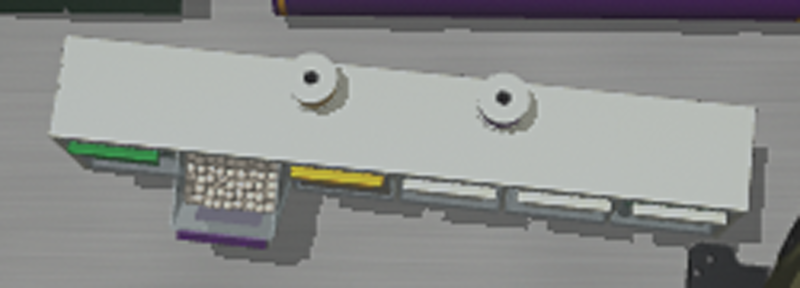

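The green card at (115,152) and the yellow card at (337,177) are flush, in line with the shut white bins. The purple lip is unchanged at (222,240), and both spools are where they were.

```bash
python3 -c "
from station import ctrl
print(ctrl.hand_in())"
```

```text
the job is handed in; nothing more can be done
None
```

The tape bin and then the clip bin were pushed gently shut, the pin bin was left open as it stood, and the job is handed in after about 18 s of robot time.

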